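# Slide the label spindle home in its V-groove stand

## Task

Take the label spindle out of its wooden cradle, lay it rounded nose first in the open part of the stand's V-groove, nose in front of the blue bridge, and push it along under the sprung keeper until the brass stop pin is pressed fully in. The keeper's drag is not the stop: go on until it comes up solid, keep a steady push of about 17 N on it for half a second, then let go and leave it there. Never push or press it with 25 N or more, and leave the things standing around where they are.

Things in the scene. Friction and masses are not known exactly. Their poses are not given: they have to be found in the camera images.
- spindle: Label spindle: a loose smooth round aluminium rod, 24 mm diameter, 150 mm long, 0.2 kg nominal (actual mass and friction vary), with one hemispherical nose and a flat red tail end (the last 25 mm are red). Origin on its axis at mid length; +x runs along the rod to the nose. It starts lying level in the cradle.
- spindle_nose (a point): The foremost point of the spindle's rounded nose, on its axis, 75 mm from its origin.
- spindle_tail (a point): The centre of the spindle's flat red tail face, 75 mm behind its origin; the face to push on.
- cradle: Fixed plywood plate 130 x 60 x 8 mm on the table with two wooden V saddles, each 14 mm long, centred 50 mm before and behind the middle, tops at 35 mm, so 86 mm of the spindle's middle is free underneath. Origin at the centre of its underside, x along the spindle. The spindle's axis lies 40 mm above the table.
- stand: Fixed spindle stand on the table. Origin on its underside, +x along the groove towards the stop, z up. Grey base plate from x = -140 to +145 mm, 84 mm wide. The 90 degree steel V-groove runs from x = -130 (open end) to +90 mm; a spindle in it has its axis at y = 0, 55 mm above the table; the groove's lips reach 49 mm above the table, its blocks are 41 mm wide.
- stand_keeper (a point): On the groove's axis below the sprung keeper, at the stand's x = +40 mm. The black keeper bar hangs in a blue bridge over the groove (x = +22 to +58 mm, 56 mm wide, 40 mm clear inside, 92 mm high, its knob to 98 mm). The nose must lift the bar by 2 mm; it then presses on the spindle with about 2.4 N, and pushing the spindle along takes about 3 to 8 N.
- stand_stop (a point): On the groove's axis at the stand's x = +96 mm, middle of the range where the nose comes up solid: anywhere from x = +86 to +106 mm (tail at -64 to -44 mm), since the black stop block (44 mm wide, 77 mm high, red knob to 92 mm, firmly clamped) is set differently each time and is not measured. Its brass stop pin faces the nose. This point is fixed to the stand, not to the block.
- stop_pin (a joint): How far the brass stop pin (12 mm diameter, on the groove's axis) is pressed into the stop block: 0 = fully out, 0.006 = fully in, where it is solid. Weak spring, 0.5 N at first and 2 N when fully in; the spindle's friction keeps it pressed in after release.
- label_roll: Bystander: roll of white labels, 74 mm diameter, 40 mm high; origin at the centre of its underside.
- tin_spare: Bystander: empty gold tin, 104 mm diameter, 54 mm high; origin at the centre of its underside.
- scoop_cup: Bystander: small clear measuring cup, 54 mm diameter, 46 mm high; origin at the centre of its underside.

How it is judged (in metres and radians):
On the way, in this order (a step that is already met when the one before it is completed fails the run):
1. the spindle lies in the open V-groove, nose towards the stop and still in front of the bridge's keeper (y of spindle in the frame of stand between -0.004 and 0.004 m and z of spindle in the frame of stand between 0.051 and 0.06 m and angle between the x axis of spindle and the x axis of stand, either way round below 0.06 rad and x of spindle_nose in the frame of stand between -0.06 and 0.032 m), for 0.1 s.
2. held firmly home: stop pin fully in, spindle pushed with 12 N or more (its contact forces on groove, keeper and stop then sum to over 18 N: about the push + 6 N; at rest 9 to 16 N) (y of spindle in the frame of stand between -0.004 and 0.004 m and z of spindle in the frame of stand between 0.051 and 0.06 m and angle between the x axis of spindle and the x axis of stand, either way round below 0.06 rad and value of joint stop_pin above 0.0045 m and contact force between spindle and stand above 18 N), for 0.25 s.
At the end, for the whole second after the job is handed in: The spindle rests in the V-groove (axis within 4 mm sideways, 4 mm low to 5 mm high, and 0.06 rad of the groove), nose to the stop, with the stop pin pressed in by more than 4.5 of its 6 mm; it is at rest (y of spindle in the frame of stand between -0.004 and 0.004 m and z of spindle in the frame of stand between 0.051 and 0.06 m and angle between the x axis of spindle and the x axis of stand, either way round below 0.06 rad and value of joint stop_pin above 0.0045 m and x of spindle_nose in the frame of stand above 0.08 m and linear speed of spindle below 0.01 m/s); the robot touches nothing.
It fails at once if the spindle is pushed with more than 25 N: its contact forces on groove, keeper and stop add up to more than 31 N (contact force between spindle and stand above 31 N).
It fails at once if a bystander (label roll, spare tin, measuring cup) is moved by more than 20 mm (distance of any of label_roll, tin_spare, scoop_cup from where it was at the start of the episode above 0.02 m).
It also fails if it takes over 59 s, if anything falls off the work surface, if the arm or the gripper's body presses on something with over 40 N, if the wrist force passes 120 N, or if a joint passes its speed limit or range.

## Robot

A 6-joint arm with a two-finger parallel gripper is mounted at the origin on a cart in front of the work surface, level with it; the furniture and walls round the work are solid. World frame = base frame: x ahead of the robot, y to its left, z up, the work surface at z = 0. Lengths are in mm, angles in rad, forces in N, time in s.
With the tool pointing down it reaches from about 350 to 975 mm from the base axis. Payload 7.1 kg.
Tool frame: the origin (TCP) lies on the front face of the gripper's body, between the roots of the fingers; the fingertips stand 80 mm ahead of it and the grasp point (between the pads) lies 61 mm ahead of it (env.tips_ahead is the distance from the TCP to the fingertips, in mm); z points along the fingers, y is the line along which they close (so a half turn about z gives the same grasp; the last joint's range is limited). The gripper opens to 88 mm and grips with 3 to 60 N. Pads are 20 mm wide; open, the fingers measure 115 mm over their backs; the gripper's body (75 mm by 178 mm) begins 61 mm behind the grasp point.
Start: joints at [1.168, 0.423, 1.63, -0, 1.089, -0.019], TCP at [233.997, 579.526, 302.675] pointing down, gripper open.
Joint ranges: [-3, 3], [-0.9, 2.11], [0.09, 2.58], [-1.31, 4.45], [0.11, 2.69], [-2.54, 2.54]. Speed limits (rad/s): [2.39, 2.39, 3.01, 3.14, 3.14, 3.14].

## Interface

Orientations are given as a unit quaternion [x, y, z, w].
In Python, from station import env, set_gripper, viewer, workorder gives the robot as it stands. Calls block until the motion is done:
- env.reach(position, orientation): joint-space move of the TCP to a pose.
- env.move_l(position, rot=None, rate=150, f_stop=None): straight line of the TCP; rot=None keeps the orientation; rate is the mean speed in mm/s. With f_stop (N) it stops when the force on the tool has changed by that much, and returns True; else False.
- env.move_joints(angles): joint-space move.
- set_gripper(opening): finger opening in mm; the grip force is fixed at half the most; returns when the fingers have stopped.
- env.hold(seconds).
- env.ik(position, orientation): joint angles nearest the present ones, or None.
- env.read_state(): the state.
- viewer.camera(name): name is "side" or "top" or "wrist"; returns the picture (400x640x3 uint8, blue, green, red); there is no depth.
- viewer.camera_params(name): a dict with "fx", "fy", "cx", "cy" (pixels), "pose" (4x4, takes a point from camera to world coordinates); the wrist camera has in their place "tool_from_camera" (4x4, takes a point from camera to tool coordinates, whose origin is the TCP and whose axes are the flange's). Camera axes: x right, y up, looking along -z (the intrinsics and any distortion apply to the point x, -y, -z); pixel columns grow to the right and rows downward; lengths in mm; the calibration is good to about 2 mm. A picture is of the moment at which its call begins: read the wrist's pose just before it. camera_params takes no time and is no camera call.
A pose or a line that the arm cannot do raises env.IKError and nothing moves.
- workorder.sign_off(): hands the job in; it is judged then, once.
The state is a dict: "time_s": time; "qpos": joint angles; "dq": joint speeds; "tau": joint torques, N m; "tool_pos": TCP position; "orientation": TCP orientation; "force": force on the tool from outside, world axes, zero at the start; "wrist_torque": the same for the moment, N m; "width": finger opening in mm; "grip_force": force on a finger pad.
Only numpy, scipy, OpenCV 4.12 (cv2) and the standard library are available. Lean on these libraries where they do the work, as an engineer would, in place of code of your own. Each camera call takes 0.05 s, during which the arm holds its last target. There are 200 camera calls.

## Working session

There is one attempt and no reset: what is moved stays moved. The work goes in short steps, each a Python script; the robot and the scene stay as the last script left them, time stands still between calls to the robot, and variables do not carry over. Pictures are saved under pics/ and viewed, at most 10 in all, crops included, and the job is handed in when it is done.

```bash
mkdir -p pics; ls; python3 - <<'E'
from station import env, viewer
import cv2
for n in ("top","side"):
    cv2.imwrite(f"pics/{n}0.png",viewer.camera(n))
    p=viewer.camera_params(n); print(n,p)
print(viewer.camera_params("wrist")); print(env.read_state())
E
```

```text
pics
top {'fx': 390.16847617212306, 'fy': 390.16847617212306, 'cx': 316.15211675847627, 'cy': 197.05880440870123, 'pose': array([[-1.58945981e-02,  9.96935201e-01, -7.66000404e-02,
         4.92133210e+02],
       [-9.99866994e-01, -1.61278016e-02, -2.42674878e-03,
        -5.82346580e+01],
       [-3.65470154e-03,  7.65512799e-02,  9.97058947e-01,
         1.10982009e+03],
       [ 0.00000000e+00,  0.00000000e+00,  0.00000000e+00,
         1.00000000e+00]])}
side {'fx': 479.66835715097574, 'fy': 479.66835715097574, 'cx': 320.2074960731313, 'cy': 193.31823380616316, 'pose': array([[ 9.79254677e-01,  1.39295868e-01, -1.47162964e-01,
         3.48821047e+02],
       [-2.02625089e-01,  6.66579898e-01, -7.17366233e-01,
        -1.06136243e+03],
       [-1.83027894e-03,  7.32303148e-01,  6.80976321e-01,
         9.88022646e+02],
       [ 0.00000000e+00,  0.00000000e+00,  0.00000000e+00,
         1.00000000e+00]])}
{'fx': 306.5976043055915, 'fy': 306.5976043055915, 'cx': 314.5985773340507, 'cy': 196.4242975205282, 'tool_from_camera': array([[ 3.51340230e-04,  9.56453116e-01,  2.91885788e-0
[... 295 characters left out ...]
: 0.1, 'qpos': array([ 1.16795839e+00,  4.23722744e-01,  1.63057083e+00,  9.16295571e-06,
        1.08861813e+00, -1.89945364e-02]), 'dq': array([ 4.98600289e-06, -6.98099860e-04, -1.93089017e-03, -1.98124219e-03,
        6.02785736e-04,  1.88817254e-03]), 'tau': array([ 9.49901223e-04, -5.45611060e+01, -2.74325806e+01,  6.45440631e-02,
        1.88633334e-02, -5.63497042e-05]), 'tool_pos': array([233.87775349, 579.18478111, 302.02218747]), 'orientation': array([ 1.90747709e-01,  9.81638873e-01, -6.44059333e-04, -1.42043107e-04]), 'force': array([ 0.21657366, -0.18011688, -0.08546609]), 'wrist_torque': array([0.00567283, 0.01088767, 0.00586373]), 'grip_force': 0.0, 'width': 87.7921972010798}
```

View pics/top0.png

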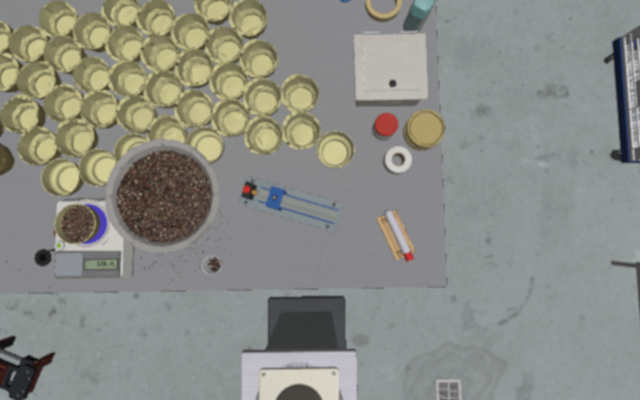

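View pics/side0.png

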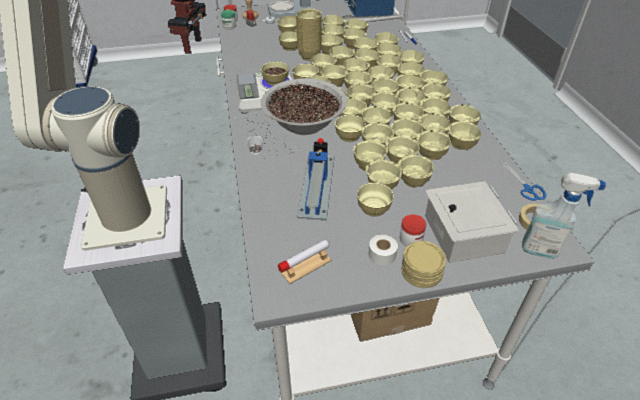

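The top view shows the stand from its open end at (340,215) to the red stop knob at (248,188). The spindle's nose is at (390,213) and its red tail at (408,257). The roll is at (398,159), the tin at (425,130) and the cup at (212,264). Next I'll get rough positions, then wrist close-ups.

```bash
cat > h.py <<'E'
from station import env, set_gripper, viewer, workorder
import numpy as np, cv2
from scipy.spatial.transform import Rotation as R
def down(yaw):  # tool x along yaw, z down
    c,s=np.cos(yaw),np.sin(yaw)
    return R.from_matrix(np.array([[c,s,0],[s,-c,0],[0,0,-1]])).as_quat()
def ray(px,z,p,pose):
    d=pose[:3,:3]@np.array([(px[0]-p["cx"])/p["fx"],-(px[1]-p["cy"])/p["fy"],-1])
    o=pose[:3,3]; return o+d*(z-o[2])/d[2]
def top(px,z):
    p=viewer.camera_params("top"); return ray(px,z,p,p["pose"])
def tcp():
    s=env.read_state(); T=np.eye(4); T[:3,:3]=R.from_quat(s["orientation"]).as_matrix(); T[:3,3]=s["tool_pos"]; return T
def wpose(T): return T@viewer.camera_params("wrist")["tool_from_camera"]
def snap(name):
    T=tcp(); im=viewer.camera("wrist"); cv2.imwrite(f"pics/{name}.png",im); np.save(f"pics/{name}.npy",wpose(T)); return im
def wr(name,px,z): return ray(px,z,viewer.camera_params("wrist"),np.load(f"pics/{name}.npy"))
E
python3 - <<'E'
from h import *
n,t=top((389,212),40),top((409,259),40); print(n,t,np.linalg.norm(n-t))
a,b=top((341,216),10),top((244,186),10); print(a,b,np.linalg.norm(a-b))
for q in [(398,159),(425,130),(212,264)]: print(top(q,45))
y1=np.arctan2(*(n-t)[1::-1]); y2=np.arctan2(*(b-a)[1::-1]); c1=(n+t)/2; c2=(a+b)/2
print(y1,y2)
for nm,c,y,z in (("w_stand",c2,y2,270),("w_spin",c1,y1,240)):
    for yy in (y,y+np.pi,y-np.pi):
        j=env.ik([c[0],c[1],z],down(yy)); print(nm,yy,j)
E
```

```text
[ 530.03874354 -254.56390821   40.        ] [ 401.62863006 -304.96177645   40.        ] 137.94601250359898
[ 522.00762357 -124.67034583   10.        ] [611.37962217 148.4855684   10.        ] 287.4047800852828
[ 675.46469165 -282.8349719    45.        ]
[ 755.39767386 -360.17538877   45.        ]
[396.96239435 228.85635945  45.        ]
0.37400325849062144 1.2545911579314033
w_stand 1.2545911579314033 [ 1.34310359e-05  3.79208668e-01  1.78625256e+00 -4.44089210e-16
  9.76131430e-01  3.16218600e-01]
w_stand 4.396183811521197 None
w_stand -1.8870014956583898 None
w_spin 0.37400325849062144 [-5.62735417e-01  3.88805970e-01  1.85792999e+00 -4.44089210e-16
  8.94856694e-01  6.34057652e-01]
w_spin 3.5155959120804146 [-5.62735417e-01  3.88805970e-01  1.85792999e+00 -4.44089210e-16
  8.94856694e-01 -2.50753500e+00]
w_spin -2.7675893950991717 [-5.62735417e-01  3.88805970e-01  1.85792999e+00 -4.44089210e-16
  8.94856694e-01 -2.50753500e+00]
```

```bash
python3 - <<'E'
from h import *
env.reach([560,-5,300],down(1.2546)); snap("w_stand")
env.reach([466,-280,240],down(0.374)); snap("w_spin")
a=cv2.imread("pics/w_stand.png");b=cv2.imread("pics/w_spin.png")
cv2.imwrite("pics/both.png",np.hstack([a[:,140:500],b[:,140:500]]))
print(env.read_state()["time_s"])
E
```

```text
3.725
```

View pics/both.png

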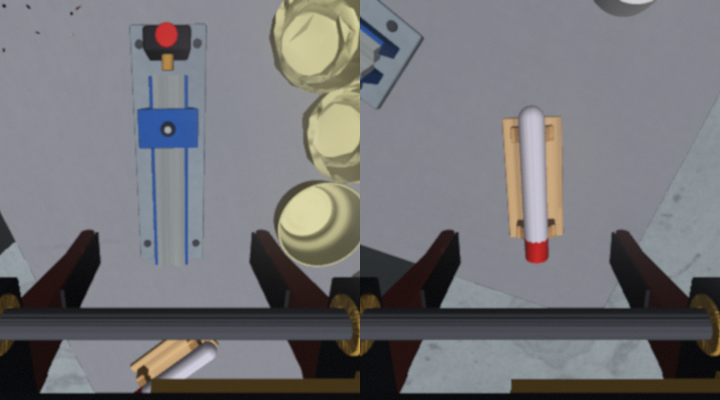

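The left half shows the groove lips from row 76 (stop end) to row 264 (open end), with edge lines at columns 150/186 and 155/188. The brass pin is at (167,62). The right half shows the spindle's nose at (531,106) and the bottom of its tail at (537,262).

```bash
python3 - <<'E'
from h import *
f=lambda n,c,r,z: wr(n,(c,r),z)
L1,R1,L0,R0=[f("w_stand",c+140,r,49) for c,r in ((150,76),(186,76),(155,264),(188,264))]
e,o=(L1+R1)/2,(L0+R0)/2; d=(e-o)/np.linalg.norm(e-o)
print("groove",o,e,np.linalg.norm(e-o),"w",np.linalg.norm(L1-R1),np.linalg.norm(L0-R0),"yaw",np.arctan2(d[1],d[0]),"origin",o+130*d,e-90*d)
p=f("w_stand",168+140,129,98);print("knob x (exp 40)",(p-o)@d-130, "off",np.cross(d,p-o)[2])
# spindle
im=cv2.imread("pics/w_spin.png"); hsv=cv2.cvtColor(im,cv2.COLOR_BGR2HSV)
red=((hsv[...,1]>150)&((hsv[...,0]<8)|(hsv[...,0]>172))&(hsv[...,2]>90)).astype(np.uint8); red[:220]=0;red[275:]=0
ys,xs=np.nonzero(red); print("red",xs.min()+220,xs.max()+220,ys.min(),ys.max())
n,t=f("w_spin",531-220,106,40),f("w_spin",537-220,(262),40); v=n-t
for r in (120,150,180,210,235,245,255): print(r,[tuple(int(k) for k in im[r,c]) for c in (290,296,300,304,320,324,328,332)] if r in(150,) else "")
print("spin",n,t,np.linalg.norm(v),np.arctan2(v[1],v[0]))
# seam red/white
print("seam", f("w_spin",536-220,240,50), f("w_spin",536-220,262,30))
for c in (505,562): print(f("w_spin",c-220,117,8),f("w_spin",c-220,238,8))
print("grip axis line pix offset check", tcp()[:3,3])
E
```

```text
groove [ 523.90845813 -105.42307096   49.        ] [587.38061998  99.15129934  49.        ] 214.19474389921808 w 36.59132964599517 40.26717633560924 yaw 1.2699493774708142 origin [562.43125701  18.7380903   49.        ] [560.71098999  13.19357231  49.        ]
knob x (exp 40) 35.31739237737753 off -0.05810891610009605
red 526 547 241 262
120 
150 [(123, 164, 198), (107, 143, 172), (111, 109, 117), (165, 155, 158), (197, 185, 188), (152, 145, 150), (128, 170, 203), (126, 166, 198)]
180 
210 
235 
245 
255 
spin [ 538.58957518 -247.92349884   40.        ] [ 396.92826361 -309.93305538   40.        ] 154.63865072027872 0.41260436674286627
seam [ 423.96748004 -298.06534301   50.        ] [ 391.40045511 -311.05477942   30.        ]
[ 518.87947419 -227.42751194    8.        ] [ 395.28252893 -272.23250587    8.        ]
[ 539.71916862 -280.22021142    8.        ] [ 418.75204253 -331.65412272    8.        ]
grip axis line pix offset check [ 466.77285816 -279.1680958   240.32308199]
```

```bash
python3 - <<'E'
from h import *
im=cv2.imread("pics/w_spin.png"); s=cv2.cvtColor(im,cv2.COLOR_BGR2HSV)[...,1]
C=[]
for r in range(140,216,3):
    row=s[r,290:334]<55; c=np.nonzero(row)[0]+290; C.append((r,c.min(),c.max()+1))
C=np.array(C); print(C[::5].tolist())
k=np.polyfit(C[:,0],(C[:,1]+C[:,2])/2-.5,1); print(k, "col at 106,251:",np.polyval(k,[106,251]))
a,b=[wr("w_spin",(np.polyval(k,r),r),40) for r in (140,215)]; v=a-b;yaw=np.arctan2(v[1],v[0]); d=v/np.linalg.norm(v)
n=wr("w_spin",(np.polyval(k,106),106),40); t=wr("w_spin",(np.polyval(k,262.5),262.5),51); sm=wr("w_spin",(np.polyval(k,240.5),240.5),52)
print("yaw",yaw,n,t,(n-t)@d,"centre est",n-75*d,t+75*d,sm+50*d)
# stand lips fine: blue lines
im=cv2.imread("pics/w_stand.png").astype(int); bl=(im[...,0]-im[...,2]>60)
for r in list(range(70,84,2))+[100,160,200,230,250,258,260,262,264,266,268]:
    c=np.nonzero(bl[r,270:350])[0]+270; print(r,c.tolist())
E
```

```text
[[140, 299, 326], [155, 300, 326], [170, 301, 326], [185, 302, 327], [200, 303, 327], [215, 303, 328]]
[3.83475783e-02 3.06674074e+02] col at 106,251: [310.73891738 316.29931624]
yaw 0.4122374844688008 [ 538.50467975 -247.7084257    40.        ] [ 401.96580981 -307.57050765   51.        ] 149.08491483659472 centre est [ 469.78768133 -277.75795361   40.        ] [ 470.68280824 -277.52097974   51.        ] [ 470.11749547 -277.78222938   52.        ]
70 []
72 []
74 []
76 [290, 325, 326]
78 [289, 290, 291, 325, 326, 327]
80 [289, 290, 291, 325, 326, 327]
82 [289, 290, 291, 325, 326, 327]
100 [290, 291, 292, 325, 326, 327]
160 [292, 293, 294, 325, 326, 327]
200 [293, 294, 295, 325, 326, 327]
230 [294, 295, 296, 325, 326, 327]
250 [295, 296, 297, 325, 326, 327]
258 [295, 296, 297, 325, 326, 327]
260 [295, 296, 297, 325, 326, 327]
262 [295, 296, 297, 325, 326, 327]
264 [296]
266 []
268 []
```

```bash
python3 - <<'E'
from h import *
pts=lambda r,c1,c2:(wr("w_stand",(c1,r),49)+wr("w_stand",(c2,r),49))/2
e,o=pts(75.5,289.9,325.9),pts(263.5,296,326); d=(e-o)/np.linalg.norm(e-o); O=(o+130*d+e-90*d)/2; O[2]=0
p=wr("w_stand",(308,129),98); yaw=np.arctan2(d[1],d[0])
print("stand",O,yaw,np.linalg.norm(e-o),"knob",(p-O)@d,np.cross(d,p-O)[2]); np.save("stand.npy",[O[0],O[1],yaw])
y=0.412; c=[470.1,-277.7]
env.reach([*c,190],down(y)); print(env.move_l([*c,115.8],rate=80,f_stop=8)); 
s=env.read_state(); print(s["tool_pos"],s["time_s"])
set_gripper(10); s=env.read_state(); print(s["width"],s["grip_force"],s["force"])
env.move_l([*c,230],rate=120); s=env.read_state(); print(s["width"],s["grip_force"],s["force"],s["time_s"])
cv2.imwrite("pics/lift.png",np.hstack([snap("lw")[:,140:500],viewer.camera("side")[150:350,200:400].repeat(2,0).repeat(2,1)]))
E
```

```text
stand [561.4595147   16.61139829   0.        ] 1.2675839808123714 213.9793823865582 knob 37.63725828311333 -0.2669790443906219
False
[ 470.35821027 -277.84644798  116.11859459] 5.1167
23.401739683872936 29.99830037355423 [-0.06409913  1.80205129  0.51990274]
23.076677048123447 29.997704029083252 [ 0.39657144 -0.55426305 -1.3746557 ] 7.225
```

View pics/lift.png

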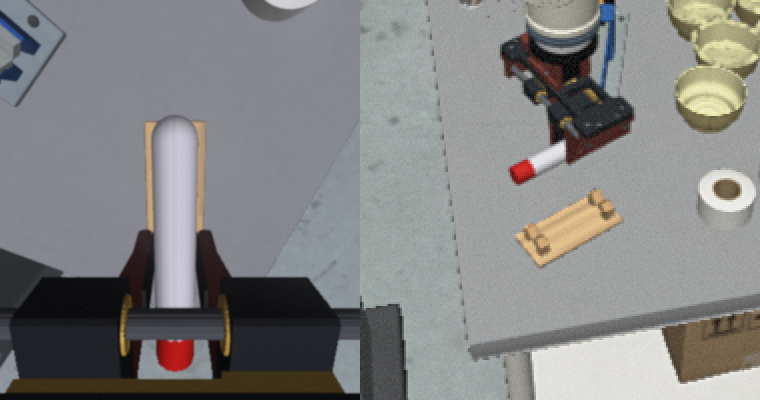

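The spindle is held at mid length with its tail to the rear, and the cradle is empty. In the wrist view the nose is at (175,115), in line with the fingers. Next I'll place it.

```bash
python3 - <<'E'
from h import *
x,y,w=np.load("stand.npy"); d=np.array([np.cos(w),np.sin(w)]); c=np.array([x,y])-75*d
env.reach([*c,230],down(w)); env.move_l([*c,150],rate=100); env.hold(.2)
s=env.read_state(); print(s["tool_pos"],s["width"],s["force"])
hit=env.move_l([*c,130.3],rate=25,f_stop=4); s=env.read_state(); print(hit,s["tool_pos"],c,s["force"],s["time_s"],s["width"])
a=viewer.camera("side")[140:220,280:360]
cv2.imwrite("pics/place.png",np.hstack([snap("pw")[:,140:500],cv2.resize(a,(400,400),interpolation=cv2.INTER_CUBIC)]))
E
```

```text
[539.43147719 -54.99905125 150.66989398] 23.660608141284115 [ 0.42441424 -0.27738135 -2.47182595]
True [538.49007245 -54.86382163 130.79770017] [539.06544861 -54.96727035] [-0.46144831  0.59733958  3.12366506] 10.1167 23.453182677021953
```

View pics/place.png

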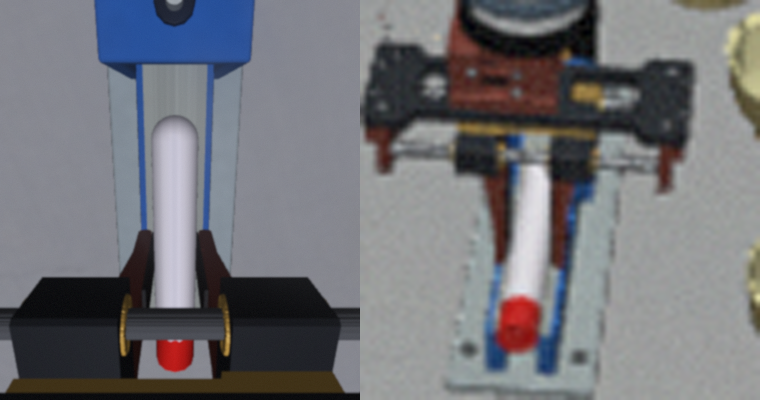

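```bash
python3 - <<'E'
from h import *
x,y,w=np.load("stand.npy"); d=np.array([np.cos(w),np.sin(w)]); O=np.array([x,y])
def st(p): q=p[:2]-O; return [round(float(v),1) for v in (q@d,-q[0]*d[1]+q[1]*d[0])]
print("nose",st(wr("pw",(315,115),55)),"rod mid",st(wr("pw",(315.5,200),55)),"bridge front",st(wr("pw",(315,64),92)),"lips L/R",st(wr("pw",(281,150),49)),st(wr("pw",(348,150),49)))
p=viewer.camera_params("side"); g=lambda px,z: ray(px,z,p,p["pose"])
f=lambda c,r:(280+(c-360)/5,140+r/5)
print("side tail",st(g(f(520,328),55)),"groove end",st(g(f(497,368),49)),st(g(f(547,372),49)),"base end",st(g(f(447,385),8)),st(g(f(593,395),8)))
E
```

```text
nose [-0.3, -0.2] rod mid [-44.9, -0.5] bridge front [19.1, -0.2] lips L/R [-18.7, 18.0] [-18.7, -17.9]
side tail [-146.1, -0.1] groove end [-172.5, 9.7] [-172.9, -18.0] base end [-148.7, 42.1] [-148.5, -41.4]
```

Placing checks out: in the stand frame the nose is at x ≈ 0, y ≈ 0, with the tail at about -148 and the bridge front at 19. I'll release, lift and move behind the tail.

```bash
python3 - <<'E'
from h import *
x,y,w=np.load("stand.npy"); d=np.array([np.cos(w),np.sin(w)]); O=np.array([x,y]); P=lambda s,z:[*(O+s*d),z]
set_gripper(50); env.hold(.2); p=env.read_state()["tool_pos"]
env.move_l([p[0],p[1],200],rate=120); snap("rel")
env.move_l(P(-200,200),rate=150); set_gripper(0); env.move_l(P(-200,131.3),rate=100); env.hold(.3)
s=env.read_state(); print(s["tool_pos"],P(-200,131.3),s["force"],s["width"],s["time_s"])
a=viewer.camera("side")[140:220,280:360]
cv2.imwrite("pics/rel2.png",np.hstack([cv2.imread("pics/rel.png")[:,140:500],cv2.resize(a,(400,400),interpolation=cv2.INTER_CUBIC)]))
E
```

```text
[ 501.96995885 -174.35314828  131.8003564 ] [np.float64(501.74200511346487), np.float64(-174.2650514046486), 131.3] [-0.55555569  0.25398054  0.53492699] 0.7070975028092354 14.7917
```

View pics/rel2.png

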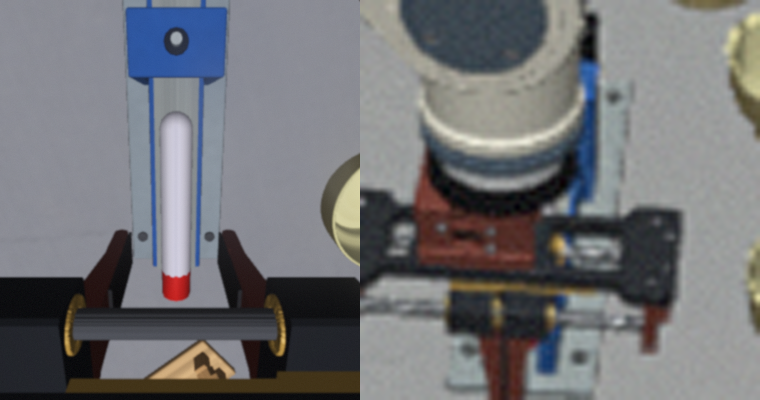

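The spindle lies centred in the groove, with its nose at (176,112) in front of the bridge (front edge at row 77) and its tail at row 300. The closed fingers are behind the tail, so I'll push in guarded steps.

```bash
cat >> h.py <<'E'
_x,_y,W=np.load("stand.npy"); D=np.array([np.cos(W),np.sin(W)]); O=np.array([_x,_y]); P=lambda s,z=131.3:[*(O+s*D),z]
def S(): s=env.read_state(); return float((s["tool_pos"][:2]-O)@D), -float(s["force"][:2]@D), s
E
python3 - <<'E'
from h import *
s0,f0,_=S(); np.save("f0.npy",f0)
h=env.move_l(P(-150),rate=30,f_stop=3); a=S(); print("1",h,a[:2],f0)
h=env.move_l(P(-92),rate=25,f_stop=13); a=S(); print("2",h,a[:2],a[2]["force"],a[2]["time_s"])
env.hold(.1); snap("psh"); print(S()[:2])
E
```

```text
1 False (-150.05309057545426, 0.642328124908135) -0.1047352019208112
2 False (-92.21364064579683, 6.121929911698267) [-2.58294503 -5.60644825  1.55562032] 19.125
(-92.20681204300125, 5.538813506491493)
```

```bash
python3 - <<'E'
from h import *
f0=float(np.load("f0.npy"))
for t in range(-88,-46,4):
    s,f,st=S(); h=env.move_l(P(t),rate=8,f_stop=max(14-(f-f0),4)); b=S(); print(t,h,round(b[0],2),round(b[1]-f0,2),round(b[2]["time_s"],1))
    if h: break
env.hold(.1); print(S()[:2])
E
```

```text
-88 False -88.17 5.04 19.9
-84 False -84.16 5.71 20.6
-80 False -80.15 6.71 21.2
-76 False -76.17 5.77 21.9
-72 False -72.15 6.12 22.5
-68 False -68.29 6.5 23.2
-64 False -64.47 7.49 23.8
-60 True -63.2 1.06 24.2
(-63.27413357908964, 0.7310938786987937)
```

```bash
python3 - <<'E'
from h import *
f0=float(np.load("f0.npy")); c=S()[0]
for i in range(40):
    c+=0.12; env.move_l(P(c),rate=4); env.hold(.06); b=S(); f=b[1]-f0; print(round(c,2),round(b[0],2),round(f,2))
    if f>15.8: break
F=[]
for i in range(8): env.hold(.1); F.append(round(S()[1]-f0,1))
print(F,S()[2]["force"],S()[2]["time_s"])
E
```

```text
-63.15 -63.29 2.76
-63.03 -63.25 5.05
-62.91 -63.2 6.27
-62.79 -63.18 7.68
-62.67 -63.13 5.45
-62.55 -63.1 7.61
-62.43 -63.05 8.5
-62.31 -63.05 8.54
-62.19 -63.02 8.94
-62.07 -62.98 9.5
-61.95 -62.95 10.06
-61.83 -62.88 12.15
-61.71 -62.84 11.3
-61.59 -62.79 10.97
-61.47 -62.74 12.38
-61.35 -62.69 12.96
-61.23 -62.65 13.56
-61.11 -62.61 13.7
-60.99 -62.58 15.21
-60.87 -62.54 15.07
-60.75 -62.49 15.48
-60.63 -62.44 15.66
-60.51 -62.41 17.21
[17.1, 16.1, 17.1, 17.1, 16.6, 15.9, 16.1, 16.0] [ -4.89666111 -15.08364107  -0.85773755] 32.3083
```

Held at 16–17 N for 0.8 s against a solid stop. Now I'll back off and check the pin.

```bash
python3 - <<'E'
from h import *
env.move_l(P(-66),rate=15); env.move_l(P(-110),rate=60); env.move_l(P(-110,260),rate=150)
env.reach(P(0,260),down(W)); snap("end"); print(S()[2]["time_s"],S()[2]["force"])
def st(px,z): q=wr("end",px,z)[:2]-O; return q@D
im=cv2.imread("pics/end.png")
cv2.imwrite("pics/end2.png",cv2.resize(im[:270,210:430],(660,600*270//200*2//3+60) if 0 else (489,600),interpolation=cv2.INTER_CUBIC))
E
```

```text
35.2833 [-0.06159705  0.15186745  0.27899386]
```

View pics/end2.png

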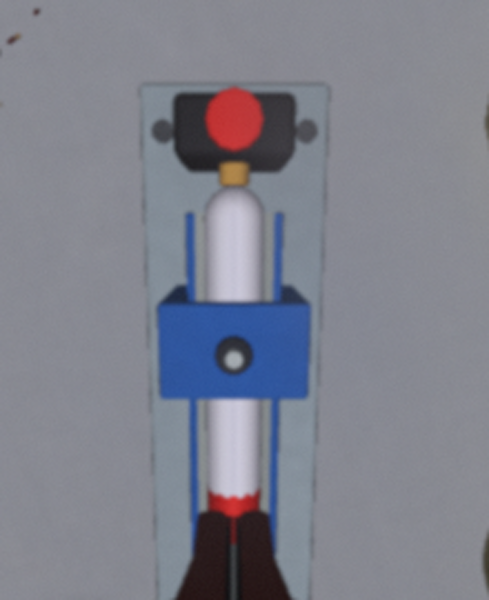

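The pin shows about 10 mm between the stop block (row 163) and the nose (row 187). I'll compare that with the first picture.

```bash
python3 - <<'E'
from h import *
def brass(n,c):
    h=cv2.cvtColor(cv2.imread(f"pics/{n}.png"),cv2.COLOR_BGR2HSV)
    m=(h[...,0]>10)&(h[...,0]<28)&(h[...,1]>110)&(h[...,2]>60); r=np.nonzero(m[:110,c])[0]; r=[k for k in r]; 
    st=lambda row:float((wr(n,(c,row),59)[:2]-O)@D); print(n,r[0],r[-1],st(r[-1]+.5),st(r[0]-.5))
brass("w_stand",307); brass("end",315)
E
```

```text
w_stand 54 69 91.68770305335656 106.04251836450695
end 73 82 97.88407781263626 105.93718070254889
```

The pin tip moved from 91.7 to 97.9 mm, about 6 mm, so it is fully in and has stayed in.

```bash
python3 -c "
from h import *
print(workorder.sign_off())"
```

```text
the job is handed in; nothing more can be done
None
```

The spindle lies in the V-groove with its nose against the stop: it came up solid, took a steady push of about 16–17 N for 0.8 s, the pin measured about 6 mm in after I let go, and the job is handed in (the sign-off returned no verdict).

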